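Pack the punch case: fold the keeper leaf over the punches, snap the lid shut

ROBOT

A 6-joint arm with a two-finger parallel gripper is mounted at the origin on a cart in front of the work surface, level with it; the furniture and walls round the work are solid. World frame = base frame: x ahead of the robot, y to its left, z up, the work surface at z = 0. Lengths are in mm, angles in rad, forces in N, time in s.
With the tool pointing down it reaches from about 275 to 1000 mm from the base axis. Payload 8.4 kg.
Tool frame: the origin (TCP) lies midway between the tips of the shut fingers; the grasp point (between the pads) lies 19 mm behind it; z points along the fingers, y is the line along which they close (so a half turn about z gives the same grasp; the last joint's range is limited). The gripper opens to 85 mm and grips with 20 to 120 N. Pads are 22 mm wide; open, the fingers measure 114 mm over their backs; the gripper's body (76 mm by 85 mm) begins 54 mm behind the grasp point. The pads swing forward as they close: fully open they stand 13 mm farther back than shut.
Start: joints at [-1.331, 0.353, 1.633, -0, 1.155, -0.002], TCP at [149.655, -606.821, 231.281] pointing down, gripper open.
Joint ranges: [-2.63, 2.63], [-0.92, 2.1], [0.06, 2.66], [-1.3, 4.44], [0, 2.69], [-3.02, 3.02]. Speed limits (rad/s): [2.22, 2.22, 2.79, 3.14, 3.14, 3.14].

INTERFACE

Orientations are given as [roll, pitch, yaw] about the fixed x, y, z axes, in that order (R = Rz(yaw) Ry(pitch) Rx(roll)).
In Python, from rig import * gives the robot as it stands.
- The arm moves only by the shell command python3 -m jog 'ROWS' [FORCE]. ROWS is JSON, a list of rows, each an object of numbers: "x", "y", "z": the shift along the tool's x, y, z in cm; "spin": the turn about the tool's z in rad; "grip": the closure, from 0 (fully open) to 1 (shut). In form: [{"x": .., "y": .., "z": .., "spin": .., "grip": ..}, ...]. A call has 1 to 20 rows; each row shifts and turns the commanded pose from where the row before left it, along the tool's axes as they then stand; what a row does not reach is not made up. A row lasts 1/12 s, in which the tool goes at most 41.7 mm and 7.16 degrees, less where a joint would pass 70% of its speed; a pose out of reach is approached as far as the arm can. A call with a gripper value outside its range is refused whole. The fingers move at their own pace and stop on an object; FORCE is the grip in N (left out, the last holds). Time passes only in rows, so rows that do not move let the fingers close. It gives the time, the measured TCP pose, the force, the opening and the grip force at its end, in the units of the state.
- sense(): the state, without advancing time (a new reading comes with each control period).
- grab_frame(name): name is "scene" or "top" or "wrist"; returns a dict with "pixels" (480x640x3 uint8, blue, green, red), "camera_matrix" (3x3 intrinsics, pixels), "rvec" (rotation vector, rad) and "tvec" (3), from world to camera coordinates, as OpenCV has them; the wrist camera has in their place "T_tool_cam" (4x4, takes a point from camera to tool coordinates, whose origin is the TCP and whose axes are the flange's). Camera axes: x right, y down, z forward; pixel columns grow to the right and rows downward; lengths in mm; the calibration is good to about 2 mm. A picture is of the moment at which its call begins: read the wrist's pose just before it. There is no depth.
- sign_off(): hands the job in; it is judged then, once.
The state is a dict: "clock": time; "qpos": joint angles; "qvel": joint speeds; "joint_efforts": joint torques, N m; "eef_pos": TCP position; "tcp_rot": TCP orientation; "contact_force": force on the tool from outside, world axes, zero at the start; "wrist_torque": the same for the moment, N m; "opening": opening from 0.0 (shut) to 1.0 (fully open); "grasp_force": force on a finger pad.
Only numpy, scipy, OpenCV 4.12 (cv2) and the standard library are available. Lean on these libraries where they do the work, as an engineer would, in place of code of your own. Each camera call takes 0.05 s, during which the arm holds its last target. There are 200 camera calls.

TASK

Close up the wooden punch case: pushing with your fingertips, first fold the upright metal keeper leaf all the way down over the punches, then swing the lid over and press its front edge down until the catch snaps and the lid is fully shut. Leave the punches lying in their rack, leave everything else on the bench where it is, and finish with the hand clear.

Things in the scene. Friction and masses are not known exactly. Their poses are not given: they have to be found in the camera images.
- punch_case: The case, wooden, stands firm and does not shift: 155 mm deep (its x) by 185 mm wide (its y), walls 10 mm thick, rim 60 mm above the bench. Origin on the bench under its centre. Its -x side is the front (catch in the middle of it; it faces the robot or the robot's left), its +x side carries the lid hinges. Yaw -1.5 to -0.3 rad.
- keeper_leaf (a joint): Angle of the keeper leaf, a plain sheet-metal flap 95 mm long (hinge to free edge), 155 mm wide along the case's y, 4 mm thick. 0 = folded down level over the punches (its top 49 mm above the bench), pi/2 = upright; it starts about upright, 1.45 to 1.72 (stop at 1.85). To fold it, push its free part towards the lid and down.
- leaf_hinge (a point): Middle of the leaf's hinge line: in the case's frame at x = -43 mm, y = 0, 47 mm above the bench; the line runs along the case's y. Friction holds the leaf at any angle (0.1 N m; it takes 1 to 3 N near the free edge).
- leaf_edge (a point): Middle of the leaf's free edge, 95 mm from the hinge; the edge is rounded, 6 mm thick.
- case_lid (a joint): Angle of the lid, a wooden board 155 mm (hinge to front edge) by 185 mm by 10 mm. 0 = fully shut, pi/2 = upright; it starts at 1.6 to 1.88, leaning back (stop at 1.95). Friction hinges hold it at any angle (0.42 N m; about 3 N at its edge when upright). If the leaf still stands, the lid jams on it.
- lid_hinge (a point): Middle of the lid's hinge line: in the case's frame at x = +77.5 mm, y = 0, 61 mm above the bench; the lid's underside starts at this line. Shut, the lid's upper face is 72 mm above the bench.
- lid_edge (a point): Middle of the lid's free (front) edge on its outer face, 155 mm from the hinge line, 11 mm outwards from the inner side. A thin brass lip, look only, stands 9 mm out here. From about 0.1 rad down a spring roller catch at mid-front resists: press on the lid's front edge (about 5 N) until it snaps to 0.
- press_ball (a point): Obstacle: centre of the 50 mm black ball on the lever of the green hand press, fixed, about 0.34 m above the bench; from it the lever slopes down and away to the left to the press. Keep the hand clear of it.
- punch_0_mid (a point): Middle, half-way up, of an oblong punch (grey steel tool, 148 x 20 x 22 mm) that lies loose along the case's y in the rack (front lane), its top about 41 mm above the bench. Not to be handled.
- punch_1_mid (a point): Middle, half-way up, of an oblong punch (grey steel tool, 148 x 20 x 22 mm) that lies loose along the case's y in the rack (middle lane), its top about 41 mm above the bench. Not to be handled.
- punch_2_mid (a point): Middle, half-way up, of an oblong punch (grey steel tool, 148 x 20 x 22 mm) that lies loose along the case's y in the rack (back lane), its top about 41 mm above the bench. Not to be handled.
- beeswax: Block of beeswax, 35 x 52 x 21 mm, beside the case; leave it. Origin on the bench under its middle.
- bone_folder: Flat black bone folder, 23 x 136 x 6 mm, in front of the case; leave it. Origin on the bench under its middle.
- maul: Poly-head maul lying down, 208 x 101 x 51 mm; leave it. Origin on the bench under its middle.
- rivet_tin: Round white rivet tin, 67 mm wide, 32 mm high; leave it. Origin on the bench under its middle.
- dye_jar: Small dye jar with a screw cap, 35 mm wide, 58 mm high; leave it. Origin on the bench under its middle.
- wing_divider: Steel wing divider lying flat, 154 x 61 x 9 mm; leave it. Origin on the bench under its middle.

How it is judged (in metres and radians):
On the way, in this order (a step that is already met when the one before it is completed fails the run):
1. the keeper leaf is folded down over the punches while the lid still stands open (value of joint keeper_leaf below 0.07 rad and value of joint case_lid above 1 rad and z of punch_0_mid in the frame of punch_case between 0.015 and 0.042 m and x of punch_0_mid in the frame of punch_case between -0.045 and 0.062 m and y of punch_0_mid in the frame of punch_case between -0.03 and 0.03 m and z of punch_1_mid in the frame of punch_case between 0.015 and 0.042 m and x of punch_1_mid in the frame of punch_case between -0.045 and 0.062 m and y of punch_1_mid in the frame of punch_case between -0.03 and 0.03 m and z of punch_2_mid in the frame of punch_case between 0.015 and 0.042 m and x of punch_2_mid in the frame of punch_case between -0.045 and 0.062 m and y of punch_2_mid in the frame of punch_case between -0.03 and 0.03 m), for 0.2 s.
2. the lid is shut and caught, over the folded leaf (value of joint keeper_leaf below 0.07 rad and value of joint case_lid below 0.03 rad), for 0.2 s.
At the end, for the whole second after the job is handed in: The keeper leaf is folded down (within 0.07 rad of level) over the three punches, which lie in the rack; the lid is shut over it (within 0.03 rad, so held by the catch); both at rest (all of step 2 and velocity of joint keeper_leaf between -0.05 and 0.05 rad/s and velocity of joint case_lid between -0.05 and 0.05 rad/s and z of punch_0_mid in the frame of punch_case between 0.015 and 0.042 m and x of punch_0_mid in the frame of punch_case between -0.045 and 0.062 m and y of punch_0_mid in the frame of punch_case between -0.03 and 0.03 m and z of punch_1_mid in the frame of punch_case between 0.015 and 0.042 m and x of punch_1_mid in the frame of punch_case between -0.045 and 0.062 m and y of punch_1_mid in the frame of punch_case between -0.03 and 0.03 m and z of punch_2_mid in the frame of punch_case between 0.015 and 0.042 m and x of punch_2_mid in the frame of punch_case between -0.045 and 0.062 m and y of punch_2_mid in the frame of punch_case between -0.03 and 0.03 m); the robot touches nothing.
It fails at once if the lid is swung down while the leaf still stands up (value of joint case_lid below 0.9 rad and value of joint keeper_leaf above 0.5 rad).
It fails at once if a punch is lifted out of the rack (height (world z) of any of punch_0_mid, punch_1_mid, punch_2_mid above 0.055 m).
It fails at once if a bystander is lifted, carried or pushed away by more than 3 cm (distance of any of beeswax, bone_folder, maul, rivet_tin, dye_jar, wing_divider from where it was at the start of the episode above 0.03 m).
It also fails if it takes over 56 s, if anything falls off the work surface, if the arm or the gripper's body presses on something with over 40 N, if the wrist force passes 120 N, or if a joint passes its speed limit or range.

## Working session

There is one attempt and no reset: what is moved stays moved. The work goes in short steps, Python scripts to look and compute and a shell command to move; the robot and the scene stay as the last step left them, time stands still between calls to the robot, and variables do not carry over. Pictures are saved under pics/ and viewed, at most 10 in all, crops included, and the job is handed in when it is done.

```bash
mkdir -p pics; ls
python3 - <<'E'
from rig import *
import cv2,numpy as np
s=sense();print(s['clock'],s['eef_pos'],s['tcp_rot'],s['contact_force'])
for n in("scene","top"):
    f=grab_frame(n);cv2.imwrite(f"pics/{n}0.png",f["pixels"]);np.savez(f"{n}0.npz",**{k:np.array(v) for k,v in f.items()})
    R=cv2.Rodrigues(np.array(f['rvec'],float))[0];print(n,-R.T@np.array(f['tvec']).ravel(),R[2],np.array(f['camera_matrix'])[0,0])
E
```

```text
pics
0.0 [ 149.55589933 -606.3502096   230.55020316] [-3.14018993e+00 -4.51167925e-05  2.41792584e-01] [-0.24555851  0.66479789 -0.33762341]
scene [1111.64954991  645.48841782 1334.12451584] [-0.41990351 -0.43625426 -0.79584123] 593.5686311630524
top [ 327.85372825   51.94959589 1433.48452831] [ 0.15339895  0.00180319 -0.98816269] 554.8123288384653
```

View pics/scene0.png

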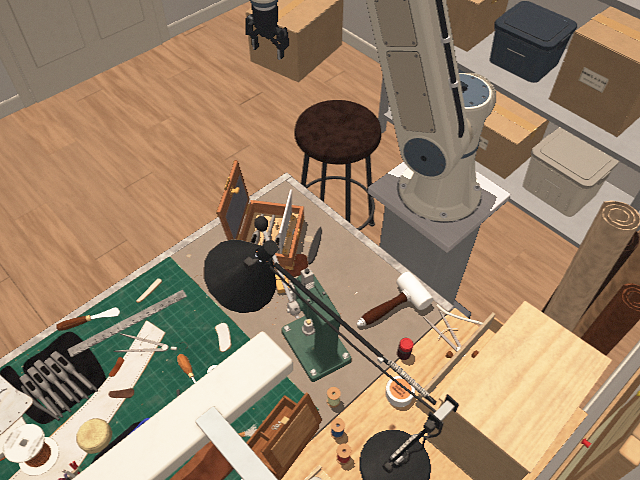

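View pics/top0.png

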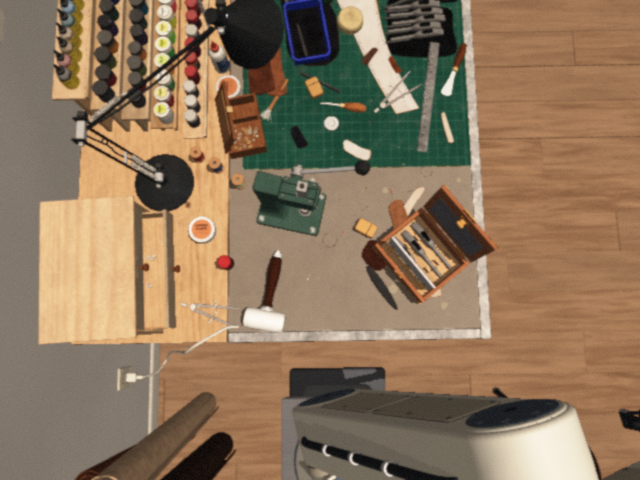

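The scene view shows the case at the bench corner near (275,225), with the leaf (grey, 290,220) and lid (232,200) upright. The top view shows the case at about (425,250), the lid leaning right/up with its edge near (465,220), the press ball at (362,168), and the bone folder at (380,285). I'll zoom in on both.

```bash
cat > h.py <<'E'
import numpy as np,cv2
def load(n): return dict(np.load(n,allow_pickle=True))
def ray(f,uv):
    K=f['camera_matrix'].astype(float);R=cv2.Rodrigues(f['rvec'].astype(float))[0];t=f['tvec'].astype(float).ravel()
    d=R.T@np.linalg.inv(K)@np.array([uv[0],uv[1],1.]);return -R.T@t,d/np.linalg.norm(d)
def onz(f,uv,z):
    o,d=ray(f,uv);return o+d*(z-o[2])/d[2]
def proj(f,P): return cv2.projectPoints(np.array(P,float).reshape(-1,3),f['rvec'].astype(float),f['tvec'].astype(float),f['camera_matrix'].astype(float),None)[0].reshape(-1,2)
def tri(r):
    A=sum(np.eye(3)-np.outer(d,d) for o,d in r);b=sum((np.eye(3)-np.outer(d,d))@o for o,d in r);X=np.linalg.solve(A,b)
    return X,[np.linalg.norm(np.cross(X-o,d)) for o,d in r]
E
python3 - <<'E'
from h import *
a=cv2.imread('pics/top0.png')[155:315,345:505];b=cv2.imread('pics/scene0.png')[150:290,195:335]
o=np.zeros((400,800,3),np.uint8);o[:,:400]=cv2.resize(a,(400,400),interpolation=2);o[:,400:]=cv2.resize(b,(400,400),interpolation=2)
o=cv2.resize(a,(600,600),interpolation=2);cv2.imwrite('pics/topc.png',o)
cv2.imwrite('pics/scenec.png',cv2.resize(b,(600,600),interpolation=2))
E
```

```text
(no output)
```

View pics/topc.png

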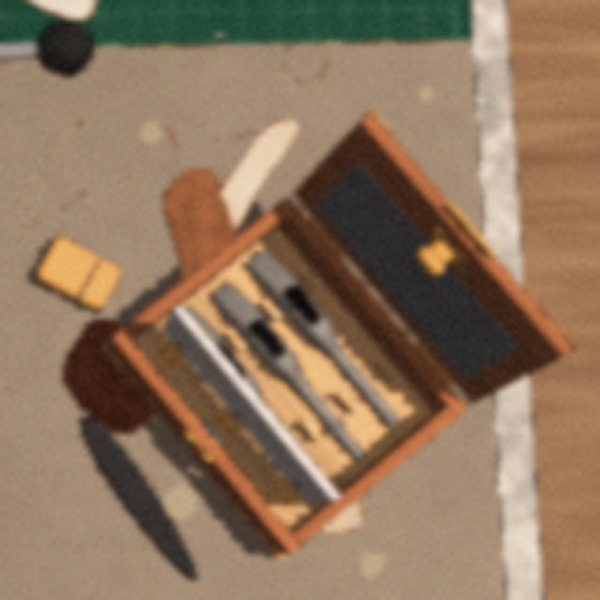

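View pics/scenec.png

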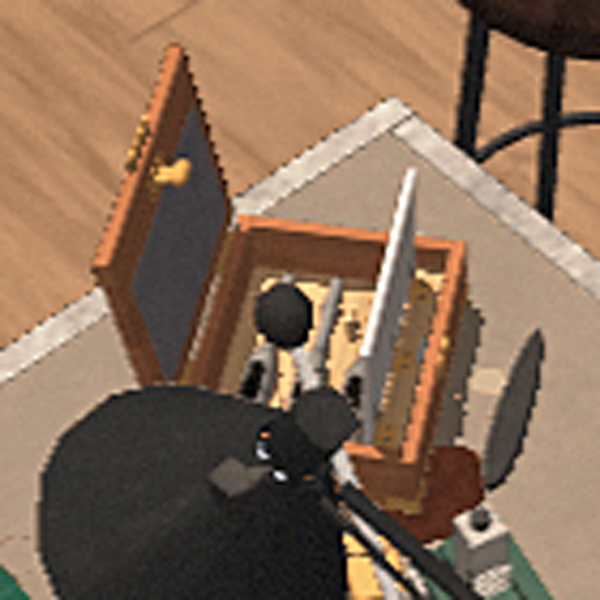

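Run:
```python
from h import *
T=load('top0.npz');S=load('scene0.npz')
t=lambda u,v:((u+.5)/3.75+345-.5,(v+.5)/3.75+155-.5)
s=lambda u,v:((u+.5)*140/600+195-.5,(v+.5)*140/600+150-.5)
P={}
for n,a,b in [('rimFR',(290,552),(466,242)),('rimFL',(112,337),(412,462)),('leafL',(178,312),(364,352)),('leafR',(338,497),(412,172)),('lidL',(370,115),(97,268)),('lidR',(574,350),(178,45)),('ball',(65,47),(285,313))]:
    X,e=tri([ray(T,t(*a)),ray(S,s(*b))]);P[n]=X;print(n,X.round(1),np.round(e,1))
Z=60
for n,a in [('FR',(290,552)),('FL',(112,337)),('BR',(467,403)),('BL',(285,203))]:
    P['z'+n]=onz(T,t(*a),Z);print(n,P['z'+n].round(1))
fr=(P['zFR']+P['zFL'])/2
y=P['zFL']-P['zFR'];print('width',np.linalg.norm(y),'yaw',np.arctan2(y[1],y[0])-np.pi/2)
for a,b in(('leafL','leafR'),('lidL','lidR')):
    y=P[a]-P[b];print(a,np.linalg.norm(y),np.arctan2(y[1],y[0])-np.pi/2)
y=P['zBL']-P['zBR'];print('back',np.linalg.norm(y),np.arctan2(y[1],y[0])-np.pi/2)
x=P['zBR']-P['zFR'];print('side',np.linalg.norm(x),np.arctan2(x[1],x[0]))
# beeswax, folder, handle positions
for n,uv,z in[('wax',(78,273),21),('folder tip',(88,420),6),('folder end',(192,575),6),('jar/cap',(110,375),40),('leatherblob',(200,220),5)]:print(n,onz(T,t(*uv),z).round(0))
```

```text
rimFR [ 381.7 -194.7   57.3] [0. 0.]
rimFL [527.  -83.   57.1] [1.1 1.1]
leafL [ 530.8 -117.4  138.1] [1.4 1.4]
leafR [ 411.8 -211.6  134.8] [0.7 0.7]
lidL [ 637.7 -227.3  207.5] [0.2 0.2]
lidR [ 491.2 -339.6  208.9] [1.8 1.8]
ball [643.8 -33.5 343.6] [0.1 0.1]
FR [ 381.6 -194.3   60. ]
FL [525.9 -81.8  60. ]
BR [ 478.  -315.8   60. ]
BL [ 615.2 -201.    60. ]
width 182.94295270513953 yaw -0.9089481202303056
leafL 151.81924155426668 -0.9006844219400664
lidL 184.5447588344121 -0.9171506624979612
back 178.88397455534908 -0.8741688324103197
side 155.125583948187 -0.8999679171158231
wax [576. -64.  21.]
folder tip [476. -69.   6.]
folder end [ 369. -137.    6.]
jar/cap [503. -82.  40.]
leatherblob [ 616. -151.    5.]
```

Both views agree with the given sizes: rim about 58, leaf edge 152 wide, lid edge 185 wide. The case is at about (500.5,-198.3) with yaw -0.908, the leaf is about upright, the lid is at about 1.69 rad, and the ball is 214 mm to the case's +y side. With tool yaw 0.663, tool x lies along case y and tool y along case x.

```bash
cat > st.py <<'E'
from rig import *
import numpy as np
s=sense();p=np.array(s['eef_pos']);d=p[:2]-[500.5,-198.3];c,n=np.cos(-.908),np.sin(-.908)
print('t',round(s['clock'],2),'case x,y,z',np.round([c*d[0]+n*d[1],-n*d[0]+c*d[1],p[2]],1),'rpy',np.round(s['tcp_rot'],3),'F',np.round(s['contact_force'],1),'open',round(s['opening'],2))
E
python3 -m jog '[{"spin":-0.105,"grip":1},{"spin":-0.105,"grip":1},{"spin":-0.105,"grip":1},{"spin":-0.105,"grip":1},{"x":3.2,"y":-1.2,"grip":1},{"x":3.2,"y":-1.2,"grip":1},{"x":3.2,"y":-1.2,"grip":1},{"x":3.2,"y":-1.2,"grip":1},{"x":3.2,"y":-1.2,"grip":1},{"x":3.2,"y":-1.2,"grip":1},{"x":3.2,"y":-1.2,"grip":1},{"x":3.2,"y":-1.2,"grip":1},{"grip":1}]' 20 && python3 st.py
```

```text
schema error: expected keys x, y, z, spin, grip
```

```bash
python3 -m jog '[{"x":0,"y":0,"z":0,"spin":-0.105,"grip":1},{"x":0,"y":0,"z":0,"spin":-0.105,"grip":1},{"x":0,"y":0,"z":0,"spin":-0.105,"grip":1},{"x":0,"y":0,"z":0,"spin":-0.105,"grip":1},{"x":3.2,"y":-1.2,"z":0,"spin":0,"grip":1},{"x":3.2,"y":-1.2,"z":0,"spin":0,"grip":1},{"x":3.2,"y":-1.2,"z":0,"spin":0,"grip":1},{"x":3.2,"y":-1.2,"z":0,"spin":0,"grip":1},{"x":3.2,"y":-1.2,"z":0,"spin":0,"grip":1},{"x":3.2,"y":-1.2,"z":0,"spin":0,"grip":1},{"x":3.2,"y":-1.2,"z":0,"spin":0,"grip":1},{"x":3.2,"y":-1.2,"z":0,"spin":0,"grip":1},{"x":0,"y":0,"z":0,"spin":0,"grip":1}]' 20 && python3 st.py
```

```text
clock: 1.18
eef_pos: [294.2, -369.2, 230.9]
tcp_rot: [-3.139, -0.002, 0.664]
contact_force: [-0.7, -0.4, 0.1]
opening: 0.001
grasp_force: 0.0
t 1.18 case x,y,z [   7.8 -267.8  230.9] rpy [-3.139e+00 -2.000e-03  6.640e-01] F [-0.7 -0.4  0.1] open 0.0
```

```bash
python3 -m jog '[{"x":3.15,"y":-1.22,"z":0,"spin":0,"grip":1},{"x":3.15,"y":-1.22,"z":0,"spin":0,"grip":1},{"x":3.15,"y":-1.22,"z":0,"spin":0,"grip":1},{"x":3.15,"y":-1.22,"z":0,"spin":0,"grip":1},{"x":3.15,"y":-1.22,"z":0,"spin":0,"grip":1},{"x":3.15,"y":-1.22,"z":0,"spin":0,"grip":1},{"x":3.15,"y":-1.22,"z":0,"spin":0,"grip":1},{"x":3.15,"y":-1.22,"z":0,"spin":0,"grip":1},{"x":0,"y":0,"z":2.7,"spin":0,"grip":1},{"x":0,"y":0,"z":2.7,"spin":0,"grip":1},{"x":0,"y":0,"z":2.7,"spin":0,"grip":1},{"x":0,"y":0,"z":2.7,"spin":0,"grip":1},{"x":0,"y":0,"z":0,"spin":0,"grip":1}]' && python3 st.py
```

```text
clock: 2.27
eef_pos: [428.4, -141.0, 119.2]
tcp_rot: [-3.136, 0.004, 0.662]
contact_force: [-1.2, 1.1, 0.4]
opening: -0.004
grasp_force: 0.0
t 2.27 case x,y,z [-89.5 -21.6 119.2] rpy [-3.136  0.004  0.662] F [-1.2  1.1  0.4] open -0.0
```

```bash
python3 -m jog '[{"x":0,"y":1.1,"z":0,"spin":0,"grip":1},{"x":0,"y":1.1,"z":0,"spin":0,"grip":1},{"x":0,"y":1.1,"z":0,"spin":0,"grip":1},{"x":0,"y":0.97,"z":0.1,"spin":0,"grip":1},{"x":0,"y":0.97,"z":0.16,"spin":0,"grip":1},{"x":0,"y":0.9,"z":0.35,"spin":0,"grip":1},{"x":0,"y":0.9,"z":0.4,"spin":0,"grip":1},{"x":0,"y":0.8,"z":0.6,"spin":0,"grip":1},{"x":0,"y":0.8,"z":0.6,"spin":0,"grip":1},{"x":0,"y":0,"z":0,"spin":0,"grip":1}]' && python3 st.py
python3 - <<'E'
from rig import *
import cv2
f=grab_frame("top");cv2.imwrite('pics/top1.png',cv2.resize(f['pixels'][155:315,345:505],(600,600),interpolation=2))
E
```

```text
clock: 3.1
eef_pos: [485.0, -211.0, 99.8]
tcp_rot: [-3.141, 0.0, 0.661]
contact_force: [0.4, -0.2, 0.1]
opening: -0.002
grasp_force: 0.0
t 3.1 case x,y,z [  0.5 -20.   99.8] rpy [-3.141  0.     0.661] F [ 0.4 -0.2  0.1] open -0.0
```

View pics/top1.png

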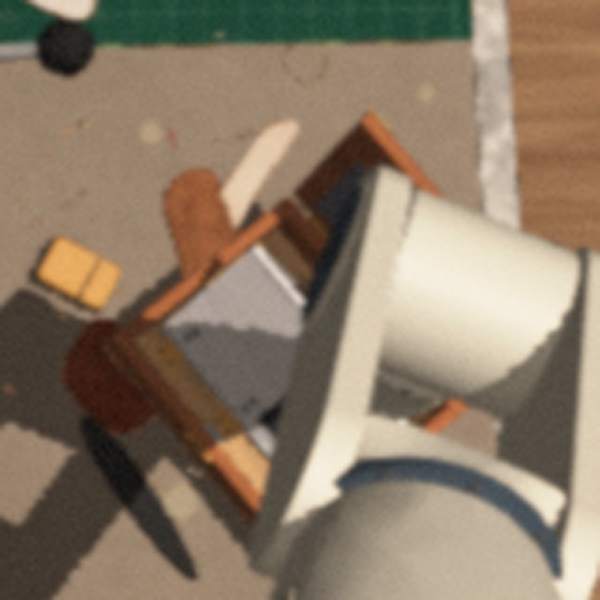

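The leaf is leaning at about 45° with its free edge at crop (262,250) to (305,300). The bystanders haven't moved. I'll continue the arc down.

```bash
python3 -m jog '[{"x":0,"y":0.55,"z":0.75,"spin":0,"grip":1},{"x":0,"y":0.5,"z":0.75,"spin":0,"grip":1},{"x":0,"y":0.35,"z":0.9,"spin":0,"grip":1},{"x":0,"y":0.35,"z":0.9,"spin":0,"grip":1},{"x":0,"y":0.15,"z":0.9,"spin":0,"grip":1},{"x":0,"y":0.1,"z":0.6,"spin":0,"grip":1},{"x":0,"y":0,"z":0.3,"spin":0,"grip":1},{"x":0,"y":0,"z":0.1,"spin":0,"grip":1},{"x":0,"y":0,"z":0,"spin":0,"grip":1},{"x":0,"y":0,"z":0,"spin":0,"grip":1}]' && python3 st.py
```

```text
clock: 3.98
eef_pos: [496.5, -225.7, 49.1]
tcp_rot: [-3.141, 0.0, 0.662]
contact_force: [0.4, 0.5, 1.2]
opening: 0.001
grasp_force: 0.2
t 3.98 case x,y,z [ 19.1 -20.   49.1] rpy [-3.141  0.     0.662] F [0.4 0.5 1.2] open 0.0
```

Nearly level, so I'll press a little further until it bottoms out.

```bash
python3 -m jog '[{"x":0,"y":0,"z":0.15,"spin":0,"grip":1},{"x":0,"y":0,"z":0.15,"spin":0,"grip":1},{"x":0,"y":0,"z":0,"spin":0,"grip":1},{"x":0,"y":0,"z":0,"spin":0,"grip":1}]' && python3 st.py
```

```text
clock: 4.32
eef_pos: [496.7, -225.8, 48.6]
tcp_rot: [-3.142, 0.0, 0.662]
contact_force: [-11.0, 3.9, 34.5]
opening: -0.001
grasp_force: 17.4
t 4.32 case x,y,z [ 19.3 -19.9  48.6] rpy [-3.142  0.     0.662] F [-11.    3.9  34.5] open -0.0
```

The leaf has bottomed out at z 48.6. I'll lift off and move over behind the lid.

```bash
python3 -m jog '[{"x":0,"y":0,"z":-1,"spin":0,"grip":1},{"x":0,"y":-0.5,"z":-3.5,"spin":0,"grip":1},{"x":0,"y":-0.5,"z":-3.8,"spin":0,"grip":1},{"x":0,"y":0,"z":-4,"spin":0,"grip":1},{"x":0,"y":0,"z":-4,"spin":0,"grip":1},{"x":0,"y":0,"z":-4,"spin":0,"grip":1},{"x":0,"y":0,"z":-1.5,"spin":0,"grip":1},{"x":0,"y":2.5,"z":0,"spin":0,"grip":1},{"x":0,"y":2.5,"z":0,"spin":0,"grip":1},{"x":0,"y":2.5,"z":0,"spin":0,"grip":1},{"x":0,"y":2.5,"z":0,"spin":0,"grip":1},{"x":0,"y":2.5,"z":0,"spin":0,"grip":1},{"x":0,"y":2.5,"z":0,"spin":0,"grip":1},{"x":0,"y":0,"z":0,"spin":0,"grip":1}]' && python3 st.py
python3 - <<'E'
from rig import *
import cv2,numpy as np
a=grab_frame("top")['pixels'][155:315,345:505];b=grab_frame("scene")['pixels'][150:290,195:335]
cv2.imwrite('pics/both2.png',np.hstack([cv2.resize(a,(400,400),interpolation=2),cv2.resize(b,(400,400),interpolation=2)]))
E
```

```text
clock: 5.48
eef_pos: [584.9, -339.2, 263.5]
tcp_rot: [3.14, -0.0, 0.661]
contact_force: [-1.4, 0.7, 0.8]
opening: -0.0
grasp_force: 0.0
t 5.48 case x,y,z [163.  -20.2 263.5] rpy [ 3.14  -0.     0.661] F [-1.4  0.7  0.8] open -0.0
```

View pics/both2.png

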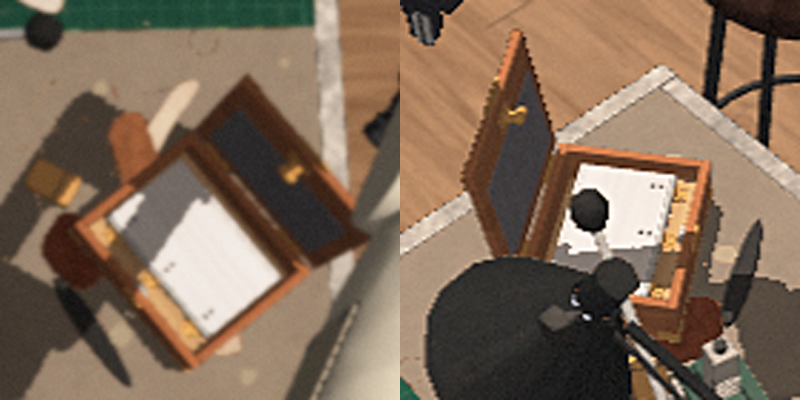

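The leaf now lies flat (the white sheet in both views), the lid is still open, and the hand is behind it. Next I'll lower behind the lid and push it over through the first part of its arc.

```bash
python3 -m jog '[{"x":0,"y":0,"z":2.2,"spin":0,"grip":1},{"x":0,"y":0,"z":2.2,"spin":0,"grip":1},{"x":0,"y":0,"z":2.2,"spin":0,"grip":1},{"x":0,"y":-1.5,"z":0,"spin":0,"grip":1},{"x":0,"y":-1.5,"z":0,"spin":0,"grip":1},{"x":0,"y":-1.6,"z":0,"spin":0,"grip":1},{"x":0,"y":-0.85,"z":-0.1,"spin":0,"grip":1},{"x":0,"y":-0.85,"z":-0.1,"spin":0,"grip":1},{"x":0,"y":-1.2,"z":0.07,"spin":0,"grip":1},{"x":0,"y":-1.2,"z":0.07,"spin":0,"grip":1},{"x":0,"y":-1.2,"z":0.07,"spin":0,"grip":1},{"x":0,"y":-1.13,"z":0.37,"spin":0,"grip":1},{"x":0,"y":-1.13,"z":0.37,"spin":0,"grip":1},{"x":0,"y":-1.13,"z":0.37,"spin":0,"grip":1},{"x":0,"y":0,"z":0,"spin":0,"grip":1}]' && python3 st.py
python3 - <<'E'
from rig import *
import cv2,numpy as np
a=grab_frame("top")['pixels'][155:315,345:505];b=grab_frame("scene")['pixels'][130:290,185:345]
cv2.imwrite('pics/both3.png',np.hstack([cv2.resize(a,(400,400),interpolation=2),cv2.resize(b,(400,400),interpolation=2)]))
E
```

```text
clock: 6.83
eef_pos: [498.9, -229.3, 185.9]
tcp_rot: [-3.138, 0.001, 0.662]
contact_force: [-0.4, 0.0, 0.5]
opening: 0.001
grasp_force: 0.0
t 6.83 case x,y,z [ 23.4 -20.3 185.9] rpy [-3.138e+00  1.000e-03  6.620e-01] F [-0.4  0.   0.5] open 0.0
```

View pics/both3.png

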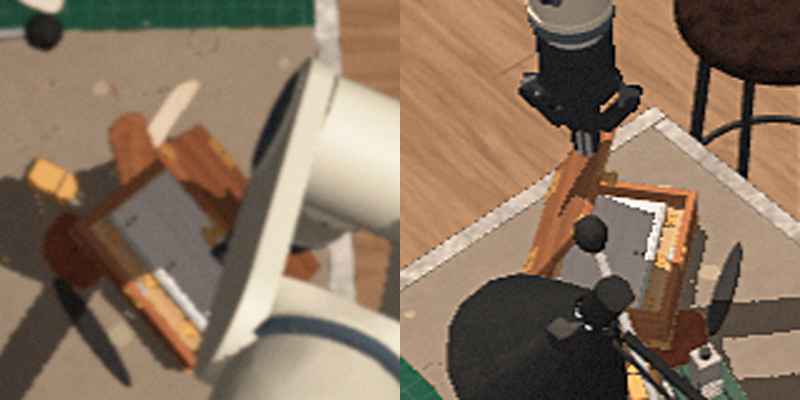

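The lid has swung to about 60° with the fingertip near its front edge. The leaf stays flat. Continuing.

```bash
python3 -m jog '[{"x":0,"y":-1.0,"z":0.6,"spin":0,"grip":1},{"x":0,"y":-1.0,"z":0.65,"spin":0,"grip":1},{"x":0,"y":-0.9,"z":0.75,"spin":0,"grip":1},{"x":0,"y":-0.85,"z":0.85,"spin":0,"grip":1},{"x":0,"y":-0.8,"z":0.9,"spin":0,"grip":1},{"x":0,"y":-0.75,"z":0.9,"spin":0,"grip":1},{"x":0,"y":-0.6,"z":1.0,"spin":0,"grip":1},{"x":0,"y":-0.6,"z":1.1,"spin":0,"grip":1},{"x":0,"y":-0.5,"z":1.1,"spin":0,"grip":1},{"x":0,"y":-0.3,"z":0.9,"spin":0,"grip":1},{"x":0,"y":-0.2,"z":0.9,"spin":0,"grip":1},{"x":0,"y":-0.2,"z":0.7,"spin":0,"grip":1},{"x":0,"y":0,"z":0,"spin":0,"grip":1}]' && python3 st.py
```

```text
clock: 8.02
eef_pos: [452.7, -170.2, 81.9]
tcp_rot: [-3.139, 0.001, 0.662]
contact_force: [-0.1, 0.2, 0.4]
opening: 0.0
grasp_force: 0.0
t 8.02 case x,y,z [-51.6 -20.3  81.9] rpy [-3.139e+00  1.000e-03  6.620e-01] F [-0.1  0.2  0.4] open 0.0
```

```bash
python3 -m jog '[{"x":0,"y":-0.2,"z":0.3,"spin":0,"grip":1},{"x":0,"y":-0.2,"z":0.3,"spin":0,"grip":1},{"x":0,"y":0,"z":0.3,"spin":0,"grip":1},{"x":0,"y":0,"z":0.2,"spin":0,"grip":1},{"x":0,"y":0,"z":0,"spin":0,"grip":1},{"x":0,"y":0,"z":0,"spin":0,"grip":1}]' && python3 st.py
```

```text
clock: 8.52
eef_pos: [451.1, -167.5, 72.3]
tcp_rot: [-3.141, 0.0, 0.662]
contact_force: [-0.1, 0.8, 0.9]
opening: -0.0
grasp_force: 0.0
t 8.52 case x,y,z [-54.7 -19.9  72.3] rpy [-3.141  0.     0.662] F [-0.1  0.8  0.9] open -0.0
```

```bash
python3 -m jog '[{"x":0,"y":0,"z":0.1,"spin":0,"grip":1},{"x":0,"y":0,"z":0.1,"spin":0,"grip":1},{"x":0,"y":0,"z":0,"spin":0,"grip":1},{"x":0,"y":0,"z":0,"spin":0,"grip":1},{"x":0,"y":0,"z":0,"spin":0,"grip":1}]' && python3 st.py
```

```text
clock: 8.93
eef_pos: [451.4, -167.5, 71.7]
tcp_rot: [-3.142, -0.0, 0.662]
contact_force: [-6.3, 2.2, 19.9]
opening: -0.003
grasp_force: 10.3
t 8.93 case x,y,z [-54.5 -19.8  71.7] rpy [-3.142 -0.     0.662] F [-6.3  2.2 19.9] open -0.0
```

The lid has bottomed out at 71.7 with 20 N, so the catch should have snapped. I'll retreat and check.

```bash
python3 -m jog '[{"x":0,"y":0,"z":0,"spin":0,"grip":1},{"x":0,"y":0,"z":-1.5,"spin":0,"grip":1},{"x":0,"y":0,"z":-3.5,"spin":0,"grip":1},{"x":0,"y":0,"z":-4,"spin":0,"grip":1},{"x":0,"y":0,"z":-4,"spin":0,"grip":1},{"x":0,"y":0,"z":-3,"spin":0,"grip":1},{"x":-3,"y":0.8,"z":0,"spin":0,"grip":1},{"x":-3,"y":0.8,"z":0,"spin":0,"grip":1},{"x":-3,"y":0.8,"z":0,"spin":0,"grip":1},{"x":-3,"y":0.8,"z":0,"spin":0,"grip":1},{"x":-3,"y":0.8,"z":0,"spin":0,"grip":1},{"x":-3,"y":0.8,"z":0,"spin":0,"grip":1},{"x":-3,"y":0.8,"z":0,"spin":0,"grip":1},{"x":-3,"y":0.8,"z":0,"spin":0,"grip":1},{"x":0,"y":0,"z":0,"spin":0,"grip":1},{"x":0,"y":0,"z":0,"spin":0,"grip":1}]' && python3 st.py
python3 - <<'E'
from rig import *
import cv2,numpy as np
a=grab_frame("top")['pixels'][155:315,345:505];b=grab_frame("scene")['pixels'][150:290,195:335]
cv2.imwrite('pics/both4.png',np.hstack([cv2.resize(a,(400,400),interpolation=2),cv2.resize(b,(400,400),interpolation=2)]))
E
```

```text
clock: 10.27
eef_pos: [300.4, -366.3, 230.4]
tcp_rot: [-3.141, -0.0, 0.659]
contact_force: [0.0, 0.5, 0.4]
opening: 0.003
grasp_force: 0.0
t 10.27 case x,y,z [   9.3 -261.1  230.4] rpy [-3.141 -0.     0.659] F [0.  0.5 0.4] open 0.0
```

View pics/both4.png

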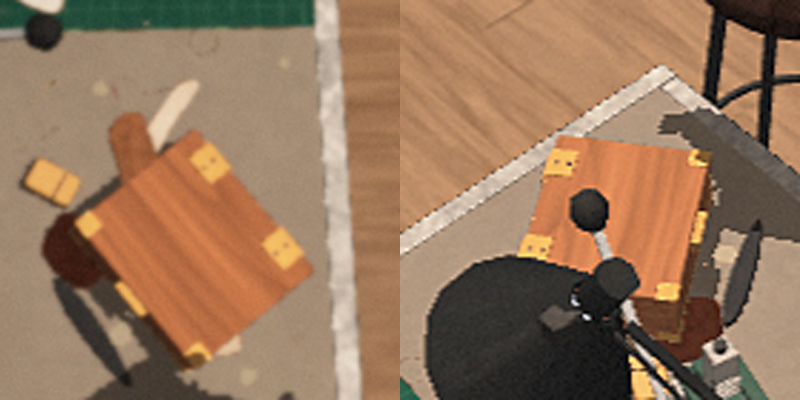

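Both views show the lid flat on the case, the bystanders in place and the hand clear. Handing in.

```bash
python3 -c "
from rig import *
print(sign_off())"
```

```text
the job is handed in; nothing more can be done
None
```

The job is handed in at about 10 s of robot time: the keeper leaf was folded down first, the lid was then pressed flat at 71.7 mm (72 expected), the bystanders near the case show no movement in the pictures, and the hand is clear; the judge returned no verdict.

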